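# Close up the dust collector: bin home, filter cover hooked and seated

### The job

Close up the bench dust collector: first push its tipped-out waste bin fully home. Then pick up the blue filter cover, hook its orange lip under the yellow ledge at a tilt and swing it down until it is seated flat and flush in the bay. Leave everything else on the bench where it is.

Things in the scene. Friction and masses are not known exactly. Their poses are not given: they have to be found in the camera images.
- dust_unit: Bench dust collector, white box 220 (x) x 180 (y) x 150 mm high, fixed to the bench; its top has an open bay for the cover, 128 mm wide (y -64 to +64), from the yellow ledge at its front to a back wall at x=+68 (top 6 mm chamfered 45 degrees). A paper filter sits inside, below z=115. Origin: centre of the underside; z up; -x is the front, with the bin.
- ledge_edge (a point): Middle of the free rear edge of the yellow ledge, on its top face: x=-88, y=0, z=150 mm of the unit, axes as the unit's. The ledge spans the bay at its front, x=-110 to -88 mm, 4 mm thick (underside z=146). The hollow under it reaches 18 mm forward of its edge and is over 25 mm high.
- cover_seat (a point): Where the cover's origin lies when seated: x=-10, y=0, z=138 mm of the unit, axes as the unit's. Play 3 mm either way in x, 4 mm in y; the cover's top is then flush with the unit's top, lip under the ledge. It rests on rails with tops at z=138, along both sides (|y| 50 to 64) from x=-55 back to the back wall, and on a rim at the back; none under the ledge.
- waste_bin (a joint): Angle (rad) of the teal tilt-out bin (panel 122 mm wide, 90 high) in the unit's front: 0 = fully home on a hard stop, up to 0.45 = tipped out to the unit's -x. Pivot line along y at x=-110, z=22 mm of the unit. No spring; a stiff hinge holds it where left, 1 to 5 N at its top, along its arc, moves it. Tipped beyond about 0.2, its back wall stands up in the bay and blocks the cover.
- bin_pull (a point): Middle of the front edge of the bin's black pull, a shelf 70 mm wide (y), 14 mm deep and 10 mm thick sticking out of the panel near its top; 83 mm above and 22 mm in front of the pivot line (z=105 mm when home). Moves with the bin: it rises as the bin closes, so it is best pushed along that arc.
- cover: Loose filter cover, 0.25 to 0.5 kg: blue plate 150 (x) x 120 (y) x 12 mm, orange lip along its -x edge. Starts flat on the bench, lip roughly towards the robot. Origin: centre of the underside; z up out of its top. The lip is 90 mm wide, 5 mm thick, level with the underside, and reaches from x=-75 to -91 mm. A thin white line on top marks the opposite end (x=+55).
- cover_grip (a point): Point to hold in the cover's black upright grip: x=0, y=0, z=36 mm of the cover. The grip is a solid bar 14 mm thick (x), 70 mm long (y), standing 40 mm above the plate's top (z=12 to 52 mm); fingers close on it along the cover's x.
- lip_tip (a point): Middle of the lip's outer edge: x=-91, y=0, z=2.5 mm of the cover.
- beaker: Bystander to leave alone: clear glass beaker, 72 mm across, 90 mm high; origin under its centre.
- jar: Bystander to leave alone: amber glass jar, 66 mm across, 100 mm high; origin under its centre.
- sieve: Bystander to leave alone: shallow open steel sieve pan, 120 mm across, 45 mm high; origin under its centre.
- brush: Bystander to leave alone: bench brush lying flat.
- scoop: Bystander to leave alone: long spoon lying flat.
- carton: Bystander to leave alone: cardboard carton 80 x 110 x 60 mm; origin under its centre.

How it is judged:
On the way, in this order (a step that is already met when the one before it is completed fails the run):
1. the waste bin is pushed fully home (within 0.035 rad), the cover not yet on (value of joint waste_bin below 0.035 rad and distance between cover and cover_seat above 0.06 m), for 0.2 s.
2. the cover's lip is under the ledge while the cover is tilted (more than 0.06 rad), far edge up (x of lip_tip in the frame of ledge_edge between -0.02 and -0.002 m and z of lip_tip in the frame of ledge_edge between -0.03 and -0.003 m and y of lip_tip in the frame of ledge_edge between -0.02 and 0.02 m and angle between cover's own z axis and vertical between 0.06 and 0.9 rad), for 0.04 s.
At the end, for the whole second after the job is handed in: The bin is home (within 0.035 rad) and the cover lies still in the bay, lip at least 6 mm under the ledge, flat within 0.03 rad, its origin within 6 mm along, 7 mm across and 3 mm in height of the seat (value of joint waste_bin below 0.035 rad and x of cover in the frame of cover_seat between -0.006 and 0.006 m and y of cover in the frame of cover_seat between -0.007 and 0.007 m and z of cover in the frame of cover_seat between -0.003 and 0.003 m and x of lip_tip in the frame of ledge_edge below -0.006 m and angle between cover's own z axis and vertical below 0.03 rad and linear speed of cover below 0.02 m/s); the robot touches nothing.
It fails at once if a bystander is moved more than 40 mm (distance of any of beaker, jar, sieve, brush, scoop, carton from where it was at the start of the episode above 0.04 m).
It also fails if it takes over 72 s, if anything falls off the work surface, if the arm or the gripper's body presses on something with over 40 N, if the wrist force passes 120 N, or if a joint passes its speed limit or range.

### The arm

A 6-joint arm with a two-finger parallel gripper is mounted at the origin on the work surface. World frame = base frame: x ahead of the robot, y to its left, z up, the work surface at z = 0. Lengths are in m, angles in rad, forces in N, time in s.
With the tool pointing down it reaches from about 0.375 to 0.75 m from the base axis. Payload 9 kg.
Tool frame: the origin (TCP) lies on the centre line of the jaws, within the pads' length; the fingertips stand 19 mm ahead of it and the grasp point (between the pads) is the TCP (env.nose_length is the distance from the TCP to the fingertips, in m); y points along the fingers, z is the direction in which the jaws open and shut, and the axes are right-handed (so a half turn about y gives the same grasp; the last joint's range is limited). The gripper opens to 85 mm and grips with 20 to 120 N. Pads are 22 mm wide; open, the fingers measure 114 mm over their backs; the gripper's body (76 mm by 85 mm) begins 54 mm behind the grasp point. The pads swing forward as they close: fully open they stand 13 mm farther back than shut.
Start: joints at [0.997, 0.104, 0.097, 1.564, 0, 1.353], TCP at [0.209, 0.562, 0.25] pointing down, gripper open.
Joint ranges: [-2.99, 2.99], [-0.84, 1.86], [-1.1, 1.16], [-1.84, 2.11], [-1.51, 1.56], [-3.14, 3.14]. Speed limits (rad/s): [2.22, 2.22, 2.57, 3.14, 3.14, 3.14].

### API

Orientations are given as [roll, pitch, yaw] about the fixed x, y, z axes, in that order (R = Rz(yaw) Ry(pitch) Rx(roll)).
In Python, from station import env gives the robot as it stands.
- The arm moves only by the tool jog_arm, never from a script. Its argument "rows" is a list that holds one entry, the list of rows, each a list of 5 numbers: the shift along the world's x, y, z in cm, then the turn about the world's z in degrees, then the finger opening in cm, from 0 to 8.54. A call has 1 to 5 rows; each row shifts and turns the commanded pose from where the row before left it; what a row does not reach is not made up. A row lasts 1/8 s, in which the tool goes at most 62.5 mm and 10.7 degrees, less where a joint would pass 70% of its speed; a pose out of reach is approached as far as the arm can. A call with a gripper value outside its range is refused whole. The fingers move at their own pace and stop on an object; "squeeze" is the grip in N (left out, the last holds). Time passes only in rows, so rows that do not move let the fingers close. It gives the time, the measured TCP pose, the force and the opening at its end, in the units of the state.
- env.get_obs(): the state, without advancing time (a new reading comes with each control period).
- env.grab_frame(name): name is "side" or "top" or "wrist"; returns (picture, depth): 384x512x3 uint8, red, green, blue; 384x512 float32, m along the optical axis (not along the pixel's ray), 0 where there is no reading.
- env.camera_params(name): a dict with "camera_matrix" (3x3 intrinsics, pixels), "world_from_camera" (4x4, takes a point from camera to world coordinates); the wrist camera has in their place "mount" (4x4, takes a point from camera to tool coordinates, whose origin is the TCP and whose axes are the tool frame's). Camera axes: x right, y up, looking along -z (the intrinsics and any distortion apply to the point x, -y, -z); pixel columns grow to the right and rows downward; lengths in m; the calibration is good to about 2 mm. A picture is of the moment at which its call begins: read the wrist's pose just before it. camera_params takes no time and is no camera call.
- env.job_done(): hands the job in, once; it reports no verdict.
The state is a dict: "t": time; "joints": joint angles; "dq": joint speeds; "joint_torque": joint torques, N m; "position": TCP position; "tcp_rot": TCP orientation; "contact_force": force on the tool from outside, world axes, zero at the start; "moment": the same for the moment, N m; "grip_width": finger opening in m.
Only numpy, scipy, OpenCV 4.12 (cv2) and the standard library are available. Lean on these libraries where they do the work, as an engineer would, in place of code of your own. Each camera call takes 0.05 s, during which the arm holds its last target.

## Working session

There is one attempt and no reset: what is moved stays moved. The work goes in short steps, Python scripts to look and compute and a tool call to move; the robot and the scene stay as the last step left them, time stands still between calls to the robot, and variables do not carry over. Pictures are saved under pics/ and viewed, and the job is handed in when it is done.

Besides the shell and the picture viewer there is one more tool, called after ">>>" by a JSON object that holds its "method" and its "body", one argument or row to a line. jog_arm: Moves the arm, as the interface text tells. Its arguments: {"type":"object","properties":{"rows":{"type":"array","items":{"type":"array","items":{"type":"array","items":{"type":"number"}}}},"squeeze":{"type":"number"}},"required":["rows"]}

```bash
mkdir -p pics; ls; cat > h.py <<'E'
import numpy as np, cv2
from station import env
def snap(name,fn):
    im,d=env.grab_frame(name); cv2.imwrite('pics/'+fn+'.png',im[:,:,::-1]); np.save('pics/'+fn+'_d.npy',d)
    p=env.camera_params(name); np.savez('pics/'+fn+'_p.npz',**{k:np.array(v) for k,v in p.items() if not isinstance(v,str)}); return im,d,p
def load(fn):
    return cv2.imread('pics/'+fn+'.png')[:,:,::-1],np.load('pics/'+fn+'_d.npy'),dict(np.load('pics/'+fn+'_p.npz'))
def cloud(d,p,T=None):
    K=np.array(p['camera_matrix']); v,u=np.mgrid[:d.shape[0],:d.shape[1]]
    dist=p.get('distortion')
    x=(u-K[0,2])/K[0,0]; y=(v-K[1,2])/K[1,1]
    P=np.stack([x*d,-y*d,-d],-1)
    T=np.array(p['world_from_camera']) if T is None else T
    W=P@T[:3,:3].T+T[:3,3]; W[d<=0]=np.nan; return W
E
python3 - <<'E'
from h import *
print(env.get_obs())
for n in('side','top','wrist'):
    im,d,p=snap(n,n+'0'); print(n,p)
E
```

```text
pics
{'t': 0.0, 'joints': array([ 9.97320068e-01,  1.04673335e-01,  9.64634557e-02,  1.56389487e+00,
       -4.75660127e-05,  1.35310287e+00]), 'dq': array([-3.06154906e-04, -2.60796376e-04,  1.55975667e-04,  7.56245676e-05,
        4.03888603e-04, -5.43831577e-04]), 'joint_torque': array([-1.24210386e-03, -5.56932807e+01,  5.03645647e+01,  1.69044756e-02,
       -3.56632381e-04, -2.61728900e-06]), 'position': array([0.20882282, 0.56215788, 0.24953431]), 'tcp_rot': array([-1.57208414e+00,  2.36147600e-04, -3.55782923e-01]), 'contact_force': array([-0.4816052 , -0.73664707,  0.15613723]), 'moment': array([-0.01425457, -0.02642403, -0.01510375]), 'grip_width': 0.08552028345084883}
side {'camera_matrix': array([[443.39648044,   0.        , 255.19176297],
       [  0.        , 443.39648044, 186.02630302],
       [  0.        ,   0.        ,   1.        ]]), 'world_from_camera': array([[ 0.87535309,  0.38040906, -0.29840562,  0.04773045],
       [-0.48321795,  0.66787528, -0.56607687, -0.86306381],
       [-0.01604303,  0.63971209,  0.76844718,  1.28202624],
       [ 0.        ,  0.      
[... 306 characters left out ...]
94278, -0.00965067,  0.00461618, -0.00749732],
       [ 0.00274767,  0.18534168,  0.9826703 ,  1.71201246],
       [ 0.        ,  0.        ,  0.        ,  1.        ]])}
wrist {'camera_matrix': array([[332.08477168,   0.        , 255.65098147],
       [  0.        , 332.08477168, 190.68195335],
       [  0.        ,   0.        ,   1.        ]]), 'mount': array([[-4.84083720e-04, -9.49859345e-01, -3.12677134e-01,
        -8.11113566e-02],
       [ 2.85165422e-04,  3.12677027e-01, -9.49859461e-01,
        -1.22983853e-01],
       [ 9.99999842e-01, -5.48976208e-04,  1.19505183e-04,
        -6.95301107e-04],
       [ 0.00000000e+00,  0.00000000e+00,  0.00000000e+00,
         1.00000000e+00]])}
```

View pics/side0.png

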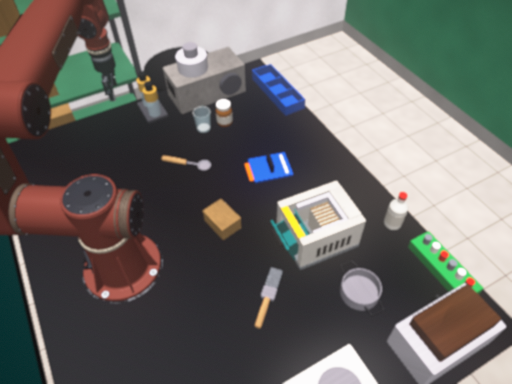

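View pics/top0.png

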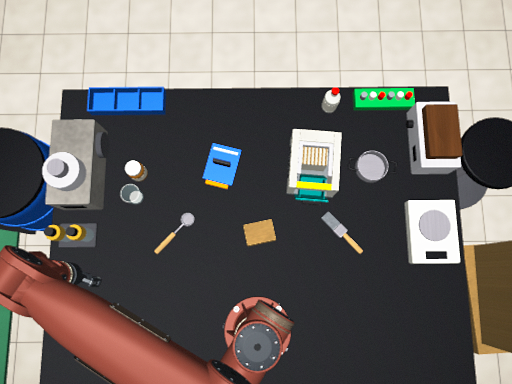

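```bash
python3 - <<'E'
from h import *
for fn in('top0','side0'):
    im,d,p=load(fn); W=cloud(d,p); hsv=cv2.cvtColor(np.ascontiguousarray(im),cv2.COLOR_RGB2HSV)
    reg=(W[...,0]>.3)&(W[...,0]<.85)&(W[...,1]>-.45)&(W[...,1]<.35)
    H,S,V=[hsv[...,i].astype(int) for i in range(3)]
    for nm,m in dict(blue=(H>100)&(H<125)&(S>150)&(V>90),orange=(H>8)&(H<20)&(S>200)&(V>180),yellow=(H>24)&(H<34)&(S>180)&(V>150),teal=(H>80)&(H<98)&(S>120),
        white=(S<40)&(V>150)&(abs(W[...,2]-.15)<.006)).items():
        m=m&reg; w=W[m]
        if len(w)<4: print(nm,len(w));continue
        vv,uu=np.nonzero(m)
        print(fn,nm,len(w),'px',uu.min(),uu.max(),vv.min(),vv.max(),'mean',w.mean(0).round(4),'zpct',np.percentile(w[:,2],[5,50,95]).round(3))
        r=cv2.minAreaRect((w[:,:2]*1000).astype(np.float32)); print('   rect',np.round(r[0],1),np.round(r[1],1),round(r[2],1))
E
```

```text
top0 blue 969 px 202 241 143 185 mean [0.6309 0.1337 0.011 ] zpct [0.003 0.01  0.018]
   rect [637.6 134.5] [128.  153.5] 74.9
top0 orange 15 px 205 227 181 188 mean [5.500e-01 1.539e-01 3.000e-04] zpct [-0.005 -0.     0.006]
   rect [551.6 155.9] [93.3  7.6] 73.0
top0 yellow 231 px 206 330 181 189 mean [ 0.5218 -0.1666  0.1307] zpct [0.005 0.148 0.155]
   rect [533.9 -38.3] [470.   22.5] 84.6
top0 teal 498 px 294 328 174 202 mean [ 0.5153 -0.2131  0.0731] zpct [0.026 0.075 0.137]
   rect [ 519.2 -217.9] [132.3 103.4] 84.9
top0 white 1086 px 289 341 129 190 mean [ 0.6427 -0.2253  0.1494] zpct [0.145 0.149 0.154]
   rect [ 616.7 -221.7] [180.1 222.1] 84.6
side0 blue 819 px 247 293 151 182 mean [0.6326 0.1313 0.0101] zpct [-0.001  0.01   0.017]
   rect [644.2 140.8] [150.5 158.7] 74.1
side0 orange 46 px 245 251 163 180 mean [0.556  0.1573 0.002 ] zpct [-0.003  0.002  0.006]
   rect [556.8 160.3] [99.7  9.7] 74.9
side0 yellow 175 px 282 302 208 236 mean [ 0.5191 -0.213   0.1489] zpct [0.145 0.149 0.153]
   rect [ 519.7 -212.3] [117.  20.] 84.6
side0 teal 282 px 271 307 220 249 mean [ 0.5072 -0.1995  0.0627] zpct [0.025 0.051 0.106]
   rect [ 528.8 -175.8] [191.5 108.4] 84.9
side0 white 1350 px 278 365 181 245 mean [ 0.6422 -0.2307  0.1485] zpct [0.145 0.148 0.152]
   rect [ 619.1 -221.6] [183.2 223. ] 84.9
```

```bash
cat >> h.py <<'E'
UC=np.array([.6178,-.2217,0]); UY=np.radians(-5.25)
def toU(W,c=UC,y=UY):
    R=np.array([[np.cos(y),-np.sin(y),0],[np.sin(y),np.cos(y),0],[0,0,1]]); return (W-c)@R
def frU(P,c=UC,y=UY):
    R=np.array([[np.cos(y),-np.sin(y),0],[np.sin(y),np.cos(y),0],[0,0,1]]); return np.asarray(P)@R.T+c
E
python3 - <<'E'
from h import *
for fn in('top0','side0'):
    im,d,p=load(fn); W=cloud(d,p); U=toU(W)*1000
    m=(U[...,0]>-200)&(U[...,0]<-112)&(abs(U[...,1])<58)&(U[...,2]>15)
    u=U[m]; col=im[m]
    print(fn,len(u))
    for x in range(-190,-110,6):
        k=(u[:,0]>=x)&(u[:,0]<x+6)
        if k.sum(): print(x,k.sum(),np.percentile(u[k,2],[0,10,50,90,100]).round(0),u[k,1].min().round(),u[k,1].max().round(),col[k].mean(0).round())
    im2=cv2.resize(np.ascontiguousarray(im[110:230,190:390]),None,fx=4,fy=4,interpolation=cv2.INTER_CUBIC) if fn=='top0' else cv2.resize(np.ascontiguousarray(im[150:290,230:400]),None,fx=4,fy=4,interpolation=cv2.INTER_CUBIC)
    cv2.imwrite('pics/'+fn+'z.png',im2[:,:,::-1])
E
```

```text
top0 280
-166 3 [ 96.  97. 101. 101. 101.] -14.0 27.0 [37. 38. 40.]
-160 34 [ 89.  93.  98. 103. 109.] -33.0 34.0 [47. 46. 48.]
-154 38 [ 92.  97. 102. 107. 115.] -49.0 54.0 [38. 87. 88.]
-148 53 [ 89.  99. 105. 109. 116.] -56.0 58.0 [  5. 177. 174.]
-142 28 [ 88.  93. 100. 106. 110.] -53.0 54.0 [ 0. 87. 86.]
-136 30 [73. 78. 84. 91. 99.] -56.0 57.0 [ 0. 93. 91.]
-130 26 [ 57.  62.  67.  92. 100.] -55.0 56.0 [ 7. 93. 91.]
-124 27 [ 41.  43.  51.  94. 106.] -46.0 54.0 [  8. 104. 103.]
-118 36 [ 24.  28.  35. 143. 158.] -45.0 57.0 [ 41. 141. 117.]
side0 286
-160 35 [ 91.  93.  97. 101. 102.] -34.0 34.0 [57. 54. 52.]
-154 37 [ 95.  96.  99. 103. 106.] -36.0 33.0 [61. 69. 68.]
-148 68 [ 92.  98. 103. 107. 111.] -55.0 56.0 [ 56. 130. 129.]
-142 30 [ 98. 101. 103. 107. 108.] -57.0 57.0 [ 54. 141. 140.]
-136 14 [79. 81. 88. 96. 97.] -51.0 48.0 [ 53. 125. 124.]
-130 23 [63. 66. 84. 97. 98.] -55.0 47.0 [ 53. 106. 105.]
-124 37 [ 47.  51.  73.  97. 101.] -58.0 46.0 [52. 96. 94.]
-118 41 [ 31.  40.  72.  97. 104.] -55.0 48.0 [55. 95. 92.]
```

>>> {"method": "jog_arm", "body": {
  "rows": [
    [[5,-4,0,5,0],[5,-4,0,5,0],[5,-4,0,5,0],[4,-5,0,0,0],[2,-6,0,0,0]]
  ]
}}

```text
t: 0.78
position: [0.4156, 0.3354, 0.2497]
tcp_rot: [-1.571, 0.0, -0.094]
contact_force: [0.9, -0.3, 0.1]
grip_width: -0.0002
```

>>> {"method": "jog_arm", "body": {
  "rows": [
    [[0,-6,0,0,0],[0,-6,0,0,0],[0,-6,0,0,0],[0,-6,0,0,0],[0,-6,0,0,0]]
  ]
}}

```text
t: 1.4
position: [0.4138, 0.0355, 0.2503]
tcp_rot: [-1.571, -0.001, -0.094]
contact_force: [1.4, 0.0, 0.1]
grip_width: 0.0001
```

>>> {"method": "jog_arm", "body": {
  "rows": [
    [[0,-6,0,0,0],[0,-6,0,0,0],[0,-6,0,0,0],[0.6,-6,0,0,0],[0,0,-5,0,0]]
  ]
}}

```text
t: 2.02
position: [0.4215, -0.2079, 0.2025]
tcp_rot: [-1.575, -0.005, -0.099]
contact_force: [-0.7, 0.2, -0.9]
grip_width: 0.0001
```

>>> {"method": "jog_arm", "body": {
  "rows": [
    [[0,0,-5,0,0],[0,0,-5,0,0],[0,0,0,0,0]]
  ]
}}

```text
t: 2.4
position: [0.418, -0.2008, 0.0969]
tcp_rot: [-1.566, 0.006, -0.094]
contact_force: [-0.4, -0.2, 0.2]
grip_width: -0.0001
```

```bash
python3 - <<'E'
from h import *
o=env.get_obs(); print(o['position'],o['tcp_rot'],o['contact_force'])
snap('side','side1'); snap('wrist','w1'); snap('top','top1')
im,d,p=load('side1')
cv2.imwrite('pics/side1z.png',cv2.resize(np.ascontiguousarray(im[130:290,210:390]),None,fx=4,fy=3.7,interpolation=cv2.INTER_CUBIC)[:,:,::-1])
print(toU(o['position'])*1000)
E
```

```text
[ 0.41798434 -0.20081081  0.09688919] [-1.56647457  0.00565163 -0.09409711] [-0.43555555 -0.16072939  0.21191638]
[-200.88881207    2.51810594   96.88919154]
```

View pics/side1z.png

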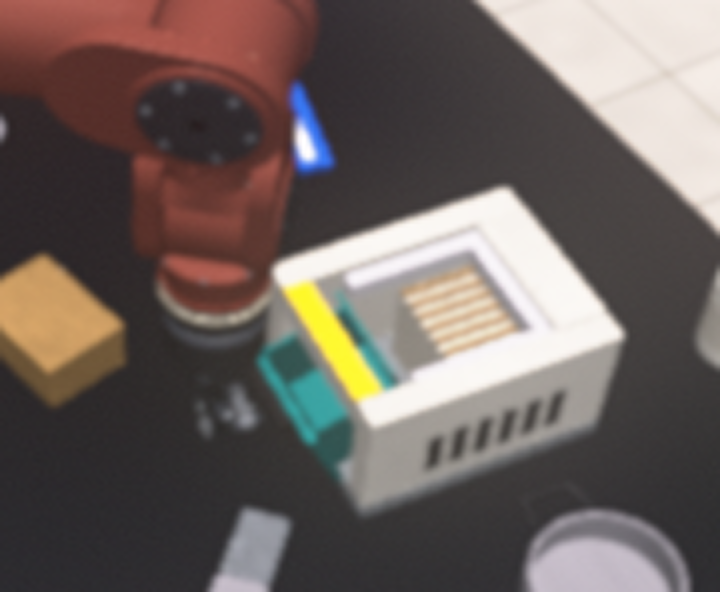

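View pics/w1.png

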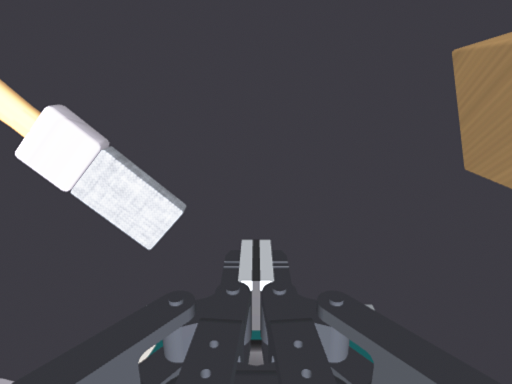

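>>> {"method": "jog_arm", "body": {
  "rows": [
    [[1,-0.1,0,0,0],[1,-0.1,0,0,0],[0.6,-0.05,0,0,0],[0.6,-0.05,0.3,0,0],[0.6,-0.05,0.4,0,0]]
  ]
}}

```text
t: 3.18
position: [0.4585, -0.2062, 0.1074]
tcp_rot: [-1.57, 0.0, -0.094]
contact_force: [-0.6, -0.6, -1.4]
grip_width: 0.0003
```

>>> {"method": "jog_arm", "body": {
  "rows": [
    [[0.5,-0.05,0.25,0,0],[0.5,-0.05,0.2,0,0],[0.3,-0.03,0.1,0,0]]
  ]
}}

```text
t: 3.55
position: [0.4715, -0.2075, 0.1129]
tcp_rot: [-1.57, -0.0, -0.094]
contact_force: [-0.5, -0.0, -0.7]
grip_width: -0.0004
```

```bash
python3 - <<'E'
from h import *
o=env.get_obs(); print(toU(o['position'])*1000,o['contact_force'])
im,d,p=snap('side','side2')
cv2.imwrite('pics/side2z.png',cv2.resize(np.ascontiguousarray(im[130:290,210:390]),None,fx=4,fy=3.7,interpolation=cv2.INTER_CUBIC)[:,:,::-1])
E
```

```text
[-146.95228916    0.75864224  112.88083384] [-0.50155265 -0.01697089 -0.67873347]
```

View pics/side2z.png

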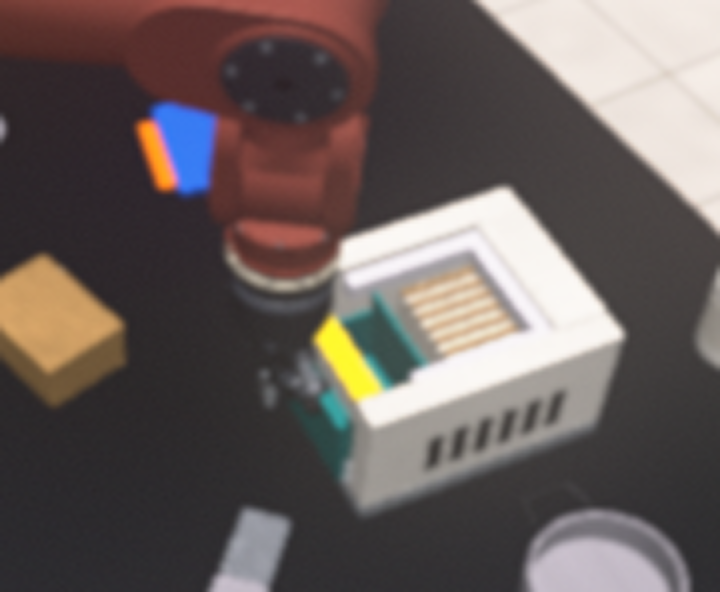

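>>> {"method": "jog_arm", "body": {
  "rows": [
    [[0.3,-0.03,0.1,0,0],[0.3,-0.03,0.1,0,0]]
  ]
}}

```text
t: 3.85
position: [0.475, -0.2079, 0.114]
tcp_rot: [-1.571, 0.006, -0.095]
contact_force: [-20.1, -0.3, 1.9]
grip_width: -0.0001
```

>>> {"method": "jog_arm", "body": {
  "rows": [
    [[0.3,-0.03,0.05,0,0],[0,0,0,0,0]]
  ]
}}

```text
t: 4.1
position: [0.4752, -0.2079, 0.114]
tcp_rot: [-1.571, 0.012, -0.096]
contact_force: [-29.0, 0.3, 8.8]
grip_width: -0.0002
```

>>> {"method": "jog_arm", "body": {
  "rows": [
    [[0.3,-0.03,0.05,0,0],[0,0,0,0,0]]
  ]
}}

```text
t: 4.35
position: [0.4754, -0.2078, 0.1139]
tcp_rot: [-1.571, 0.019, -0.096]
contact_force: [-45.1, 1.1, 16.5]
grip_width: 0.0001
```

>>> {"method": "jog_arm", "body": {
  "rows": [
    [[-2,0.2,0,0,0],[-3,0.3,0,0,0],[0,0,4,0,0],[0,0,6,10,8.5],[0,5,4,10,8.5]]
  ]
}}

```text
t: 4.97
position: [0.4337, -0.1565, 0.2576]
tcp_rot: [-1.573, -0.002, 0.257]
contact_force: [0.8, 1.1, -0.3]
grip_width: 0.0356
```

>>> {"method": "jog_arm", "body": {
  "rows": [
    [[2,5.5,0,10,8.5],[2,5.5,0,10,8.5],[2,5.5,0,10,8.5],[2,5.5,0,10,8.5],[3,5.5,0,10,8.5]]
  ]
}}

```text
t: 5.6
position: [0.5438, 0.1221, 0.2556]
tcp_rot: [-1.572, -0.001, 1.134]
contact_force: [0.4, -1.5, 0.3]
grip_width: 0.085
```

>>> {"method": "jog_arm", "body": {
  "rows": [
    [[5,2,0,10,8.5],[5,0,0,0,8.5],[0,0,0,0,8.5]]
  ]
}}

```text
t: 5.98
position: [0.6451, 0.1399, 0.2508]
tcp_rot: [-1.567, 0.001, 1.302]
contact_force: [-0.2, 1.4, 0.1]
grip_width: 0.0851
```

```bash
python3 - <<'E'
from h import *
o=env.get_obs(); print(o['position'],o['tcp_rot'],o['contact_force'],o['t'],o['joints'])
np.savez('pics/w3_o.npz',pos=o['position'],rot=o['tcp_rot'])
snap('wrist','w3'); 
im,d,p=snap('side','side3'); snap('top','top3')
cv2.imwrite('pics/side3z.png',cv2.resize(np.ascontiguousarray(im[130:290,210:390]),None,fx=4,fy=3.7,interpolation=cv2.INTER_CUBIC)[:,:,::-1])
W=cloud(d,p);U=toU(W)*1000
hsv=cv2.cvtColor(np.ascontiguousarray(im),cv2.COLOR_RGB2HSV);H,S=hsv[...,0],hsv[...,1]
m=(H>80)&(H<98)&(S>120)&(abs(U[...,1])<64)&(U[...,0]<-100); u=U[m];print(len(u),np.percentile(u,[5,50,95],axis=0).round(1))
E
```

```text
[0.64514143 0.13992249 0.25083327] [-1.56651107e+00  1.14704019e-03  1.30215236e+00] [-0.16770492  1.36873295  0.09421773] 5.975 [ 1.59284892e-02  2.99867700e-01  3.17996692e-01  1.59336025e+00
  1.02170620e-04 -1.28622164e+00]
80 [[-1125.3   -52.4  -243.2]
 [ -115.     -1.9   109.4]
 [ -111.2    57.1   113.8]]
```

View pics/side3z.png

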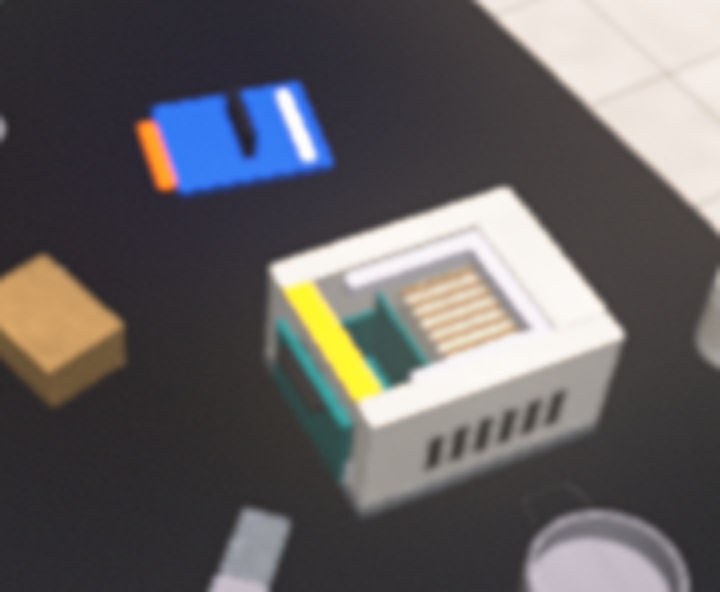

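View pics/w3.png

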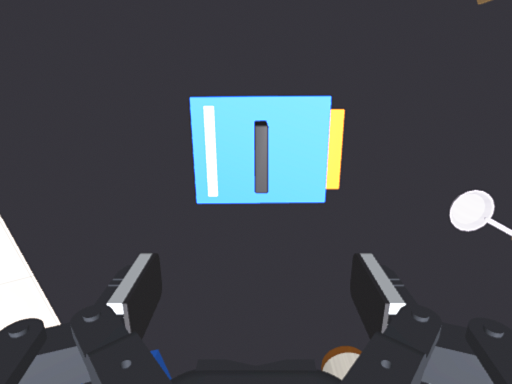

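```bash
cat >> h.py <<'E'
from scipy.spatial.transform import Rotation as Rn
def wT(pos,rot,p):
    T=np.eye(4); T[:3,:3]=Rn.from_euler('xyz',rot).as_matrix(); T[:3,3]=pos; return T@np.array(p['mount'])
E
python3 - <<'E'
from h import *
im,d,p=load('w3'); o=np.load('pics/w3_o.npz'); W=cloud(d,p,wT(o['pos'],o['rot'],p))
hsv=cv2.cvtColor(np.ascontiguousarray(im),cv2.COLOR_RGB2HSV);H,S,V=[hsv[...,i].astype(int) for i in range(3)]
v,u=np.mgrid[:384,:512]; roi=(u>180)&(u<350)&(v>80)&(v<220)
def rect(m,nm,z=None):
    w=W[m]; w=w[np.isfinite(w[:,0])]
    r=cv2.minAreaRect((w[:,:2]*1000).astype(np.float32)); print(nm,len(w),'c',np.round(r[0],1),'size',np.round(r[1],1),round(r[2],2),'z',np.percentile(w[:,2],[5,50,95]).round(4))
blue=roi&(S>120)&(H>95)&(H<125)
rect(blue,'blue'); rect(roi&(H>8)&(H<25)&(S>150),'orange'); rect(roi&(S<60)&(V>180),'white')
rect(roi&(W[...,2]>.045),'bar top'); rect(roi&(W[...,2]>.02)&(W[...,2]<.07),'bar all'); rect(roi&(W[...,2]>.006)&(W[...,2]<.018),'plate')
E
```

```text
blue 6051 c [637.1 137.5] size [126.  156.5] 75.03 z [0.0017 0.0112 0.0126]
orange 113 c [553.9 158.5] size [93.2 15.6] 74.71 z [-0.0019 -0.0005  0.005 ]
white 1044 c [629.1 137.9] size [101.8 138. ] 75.09 z [0.0054 0.0116 0.013 ]
bar top 956 c [636.9 134.2] size [69.2 13.4] 75.28 z [0.0497 0.0511 0.0524]
bar all 995 c [636.8 134.3] size [69.2 13.4] 75.1 z [0.0488 0.0511 0.0524]
plate 13438 c [629.4 136.8] size [120.1 165.5] 75.08 z [0.01   0.0113 0.0126]
```

>>> {"method": "jog_arm", "body": {
  "rows": [
    [[-0.8,-0.5,-4,0.5,8.5],[0,0,-5,0,8.5],[0,0,-5,0,8.5],[0,0,-4,0,8.5],[0,0,-3,0,8.5]]
  ]
}}

```text
t: 6.75
position: [0.634, 0.1349, 0.0447]
tcp_rot: [-1.571, -0.0, 1.311]
contact_force: [1.0, 0.7, 0.6]
grip_width: 0.0848
```

>>> {"method": "jog_arm", "body": {
  "rows": [
    [[0,0,0,0,8.5],[0,0,0,0,4],[0,0,0,0,1],[0,0,0,0,1],[0,0,0,0,1]]
  ],
  "squeeze": 60
}}

```text
t: 7.38
position: [0.6359, 0.1348, 0.0459]
tcp_rot: [-1.572, -0.0, 1.311]
contact_force: [-7.6, -0.7, 2.0]
grip_width: 0.0131
```

>>> {"method": "jog_arm", "body": {
  "rows": [
    [[0,0,0,0,1],[0,0,0,0,1]]
  ],
  "squeeze": 80
}}

```text
t: 7.62
position: [0.636, 0.1348, 0.0459]
tcp_rot: [-1.572, -0.0, 1.311]
contact_force: [0.6, -1.2, 5.9]
grip_width: 0.0127
```

>>> {"method": "jog_arm", "body": {
  "rows": [
    [[0,0,2,0,1],[0,0,4,0,1],[0,0,5,0,1],[0,0,5,0,1],[0,0,4,0,1]]
  ]
}}

```text
t: 8.25
position: [0.6349, 0.1349, 0.2478]
tcp_rot: [-1.572, -0.0, 1.311]
contact_force: [1.1, 0.4, -4.7]
grip_width: 0.0124
```

>>> {"method": "jog_arm", "body": {
  "rows": [
    [[0,-4,0,0,1],[0,-5,0,3,1],[0,-6,0,3,1],[0,-6,0,3.6,1],[0,-6,0,0,1]]
  ]
}}

```text
t: 8.88
position: [0.6345, -0.1367, 0.2454]
tcp_rot: [-1.57, -0.0, 1.48]
contact_force: [1.1, 0.5, -4.5]
grip_width: 0.0127
```

>>> {"method": "jog_arm", "body": {
  "rows": [
    [[-0.4,-5,0,0,1],[-0.3,-3.7,0,0,1],[0,0,0,0,1],[0,0,0,0,1]]
  ]
}}

```text
t: 9.38
position: [0.6279, -0.2215, 0.245]
tcp_rot: [-1.57, -0.001, 1.479]
contact_force: [0.4, -0.2, -4.7]
grip_width: 0.0126
```

```bash
python3 - <<'E'
from h import *
o=env.get_obs(); print(o['position'],o['tcp_rot'],o['contact_force'],o['t'],o['grip_width'],toU(o['position']))
np.savez('pics/w4_o.npz',pos=o['position'],rot=o['tcp_rot'])
snap('wrist','w4'); 
im,d,p=snap('side','side4'); snap('top','top4')
cv2.imwrite('pics/side4z.png',cv2.resize(np.ascontiguousarray(im[130:290,210:390]),None,fx=4,fy=3.7,interpolation=cv2.INTER_CUBIC)[:,:,::-1])
E
```

```text
[ 0.62791957 -0.22152936  0.24503981] [-1.57010957e+00 -7.44610226e-04  1.47851227e+00] [ 0.39064543 -0.16091529 -4.66000015] 9.375 0.012591203205063767 [0.0100615  0.00109588 0.24503981]
```

View pics/side4z.png

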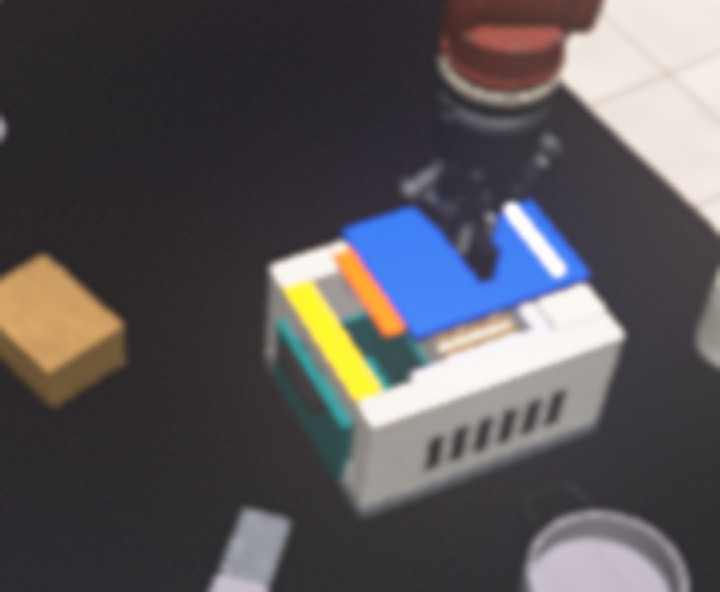

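View pics/w4.png

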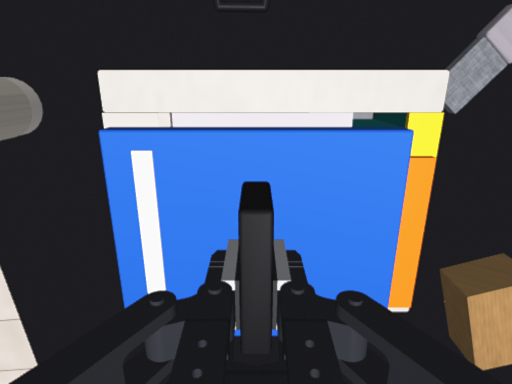

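```bash
python3 - <<'E'
from h import *
im,d,p=load('w4'); o=np.load('pics/w4_o.npz'); W=cloud(d,p,wT(o['pos'],o['rot'],p)); U=toU(W)*1000
hsv=cv2.cvtColor(np.ascontiguousarray(im),cv2.COLOR_RGB2HSV);H,S,V=[hsv[...,i].astype(int) for i in range(3)]
v,u=np.mgrid[:384,:512]
def st(m,nm):
    w=U[m]; w=w[np.isfinite(w[:,0])]; print(nm,len(w),'\n',np.percentile(w,[1,5,50,95,99],axis=0).round(1))
blue=(S>120)&(H>95)&(H<125)&(u>90)&(u<430)
st(blue&(v<230),'blue')
w=U[blue&(v<320)&(v>120)]; A=np.c_[w[:,:2],np.ones(len(w))]; print('plane tilt',np.linalg.lstsq(A,w[:,2],rcond=None)[0].round(4))
st((H>8)&(H<23)&(S>150)&(u>380)&(u<440)&(v>160)&(v<300),'orange')
st((H>26)&(H<34)&(S>150)&(u>400)&(v<170),'yellow')
wh=(S<40)&(V>150)&(abs(U[...,2]-150)<6)&(v<130); st(wh,'white')
ww=W[wh]; r=cv2.minAreaRect((ww[:,:2]*1000).astype(np.float32)); print(r)
def edge(mask,row=True):
    pts=[]
    for c in range(140,400,4):
        r=np.nonzero(mask[:,c])[0]
        if len(r): pts.append(W[r[0]+1,c])
    pts=np.array(pts); pts=pts[np.isfinite(pts[:,0])]; k=np.polyfit(pts[:,0],pts[:,1],1); return np.degrees(np.arctan(k[0])), (toU(pts)*1000).mean(0)
print('unit -y edge',edge(wh)); print('cover edge',edge(blue))
bar=(U[...,2]>238)&(U[...,2]<262)&(V<60)&(u>235)&(u<275)&(v>180)&(v<240); st(bar,'bar')
# other cams
for fn in('side4',):
    im,d,p=load(fn); W=cloud(d,p); U=toU(W)*1000; hsv=cv2.cvtColor(np.ascontiguousarray(im),cv2.COLOR_RGB2HSV);H,S,V=[hsv[...,i].astype(int) for i in range(3)]
    st((H>100)&(H<125)&(S>150)&(V>90)&(abs(U[...,0])<120)&(abs(U[...,1])<120),fn+' blue')
    st((H>8)&(H<20)&(S>190)&(V>150)&(abs(U[...,0])<120)&(abs(U[...,1])<120),'orange')
    st((H>24)&(H<34)&(S>180)&(V>150)&(abs(U[...,0])<125)&(abs(U[...,1])<120),'yellow')
E
```

```text
blue 27626 
 [[-64.1 -58.2 206. ]
 [-58.7 -57.  209.2]
 [  2.1 -36.5 210.4]
 [ 77.1  -9.8 211.4]
 [ 82.5  -7.1 212. ]]
 ** On entry to DLASCL parameter number  4 had an illegal value
 ** On entry to DLASCL parameter number  4 had an illegal valueTraceback (most recent call last):
  File "<stdin>", line 9, in <module>
    x, resids, rank, s = _umath_linalg.lstsq(a, b, rcond,
                         ~~~~~~~~~~~~~~~~~~~^^^^^^^^^^^^^
                                             signature=signature)
                                             ^^^^^^^^^^^^^^^^^^^^
    raise LinAlgError("SVD did not converge in Linear Least Squares")
numpy.linalg.LinAlgError: SVD did not converge in Linear Least Squares
```

```bash
python3 - <<'E'
from h import *
im,d,p=load('w4'); o=np.load('pics/w4_o.npz'); W=cloud(d,p,wT(o['pos'],o['rot'],p)); U=toU(W)*1000
hsv=cv2.cvtColor(np.ascontiguousarray(im),cv2.COLOR_RGB2HSV);H,S,V=[hsv[...,i].astype(int) for i in range(3)]
v,u=np.mgrid[:384,:512]; ok=np.isfinite(U[...,0])
def st(m,nm):
    w=U[m&np.isfinite(U[...,0])]; print(nm,len(w),'\n',np.percentile(w,[1,5,50,95,99],axis=0).round(1) if len(w) else '')
blue=(S>120)&(H>95)&(H<125)&(u>90)&(u<430)&ok
w=U[blue&(v<320)&(v>120)&(U[...,2]>200)]; A=np.c_[w[:,:2],np.ones(len(w))]; print('plane tilt',np.linalg.lstsq(A,w[:,2],rcond=None)[0].round(4))
st((H>8)&(H<23)&(S>150)&(u>380)&(u<440)&(v>160)&(v<300),'orange')
st((H>26)&(H<34)&(S>150)&(u>400)&(v<170),'yellow')
wh=(S<40)&(V>150)&(abs(U[...,2]-150)<6)&(v<130); st(wh,'white')
def edge(mask):
    pts=[]
    for c in range(140,400,4):
        r=np.nonzero(mask[:,c])[0]
        if len(r): pts.append(W[r[0]+1,c])
    pts=np.array(pts); pts=pts[np.isfinite(pts[:,0])]; k=np.polyfit(pts[:,0],pts[:,1],1); return np.degrees(np.arctan(k[0])), (toU(pts)*1000).mean(0)
print('unit -y edge',edge(wh)); print('cover edge',edge(blue))
st((U[...,2]>238)&(U[...,2]<262)&(V<60)&(u>235)&(u<275)&(v>180)&(v<240),'bar')
im,d,p=load('side4'); W=cloud(d,p); U=toU(W)*1000; hsv=cv2.cvtColor(np.ascontiguousarray(im),cv2.COLOR_RGB2HSV);H,S,V=[hsv[...,i].astype(int) for i in range(3)]
n=(abs(U[...,0])<125)&(abs(U[...,1])<120)
st((H>100)&(H<125)&(S>150)&(V>90)&n,'side blue')
st((H>8)&(H<20)&(S>190)&(V>150)&n,'orange')
st((H>24)&(H<34)&(S>180)&(V>150)&n,'yellow')
E
```

```text
plane tilt [-1.000000e-04  1.000000e-02  2.111228e+02]
orange 3444 
 [[-196.1  -40.8   -1.2]
 [ -82.1  -38.   202.1]
 [ -75.8   -2.5  203.5]
 [ -69.7   39.8  204.5]
 [ -69.   142.3  204.9]]
yellow 1252 
 [[-194.5  -60.3    0.3]
 [-111.   -59.6  148.1]
 [-102.5  -48.2  149.3]
 [ -92.4  -33.7  150.4]
 [ -90.3  -32.5  150.9]]
white 15451 
 [[-108.4  -86.3  147.3]
 [ -99.1  -85.2  148.1]
 [   5.6  -73.3  149.3]
 [  98.9  -59.1  150.4]
 [ 105.8  -53.3  150.9]]
unit -y edge (np.float64(-5.276106841307972), array([  1.27000571, -85.71990373, 149.04555773]))
cover edge (np.float64(-5.229118042945544), array([  2.73338038, -58.17732238, 208.03955024]))
bar 1053 
 [[  2.6 -33.6 238.4]
 [  3.  -33.4 240. ]
 [ 10.4 -30.9 249.9]
 [ 15.  -21.7 251.1]
 [ 15.5 -20.9 251.5]]
side blue 997 
 [[-62.7 -59.3 204.3]
 [-57.1 -55.8 206.4]
 [-14.6 -15.4 209.8]
 [ 79.5  49.  215.2]
 [ 84.9  56.6 307.1]]
orange 68 
 [[-78.2 -42.9 197.5]
 [-77.2 -39.4 199.5]
 [-72.2  -3.1 203.4]
 [-67.4  36.2 206.1]
 [-67.   37.9 207.1]]
yellow 176 
 [[-107.7  -54.5  143.1]
 [-107.4  -50.6  144.6]
 [ -99.    -1.8  148.4]
 [ -90.    54.8  152.2]
 [ -88.5   59.4  153.5]]
```

>>> {"method": "jog_arm", "body": {
  "rows": [
    [[0,0.2,-1.5,0,1],[0,0,-2,0,1],[0,0,-0.8,0,1],[0,0,0,0,1]]
  ]
}}

```text
t: 10.02
position: [0.6277, -0.2195, 0.2009]
tcp_rot: [-1.569, -0.001, 1.479]
contact_force: [-0.1, -0.1, -3.8]
grip_width: 0.0127
```

```bash
python3 - <<'E'
from h import *
o=env.get_obs(); print(o['position'],o['tcp_rot'],o['contact_force'],o['t'],toU(o['position']))
np.savez('pics/w5_o.npz',pos=o['position'],rot=o['tcp_rot'])
im,d,p=snap('wrist','w5'); W=cloud(d,p,wT(o['position'],o['tcp_rot'],p)); U=toU(W)*1000
hsv=cv2.cvtColor(np.ascontiguousarray(im),cv2.COLOR_RGB2HSV);H,S,V=[hsv[...,i].astype(int) for i in range(3)]
v,u=np.mgrid[:384,:512]; ok=np.isfinite(U[...,0])&(abs(U[...,0])<130)&(abs(U[...,1])<110)
def st(m,nm):
    w=U[m&ok]; print(nm,len(w),'\n',np.percentile(w,[0.5,2,50,98,99.5],axis=0).round(1) if len(w) else '')
st((S>120)&(H>95)&(H<125)&(v<230)&(U[...,2]>140),'blue')
st((H>8)&(H<23)&(S>150),'orange');st((H>26)&(H<34)&(S>150),'yellow')
st((S<40)&(V>150)&(abs(U[...,2]-150)<6)&(v<150),'white')
im,d,p=snap('side','side5')
cv2.imwrite('pics/side5z.png',cv2.resize(np.ascontiguousarray(im[130:290,210:390]),None,fx=4,fy=3.7,interpolation=cv2.INTER_CUBIC)[:,:,::-1])
E
```

```text
[ 0.62772402 -0.21954217  0.20086768] [-1.56918151e+00 -7.18196088e-04  1.47887154e+00] [-0.12340542 -0.1009979  -3.79783903] 10.025 [0.00968494 0.00305685 0.20086768]
blue 27445 
 [[-65.  -56.3 162. ]
 [-63.  -56.2 164.6]
 [  1.3 -34.6 166.2]
 [ 80.   -6.  167.6]
 [ 82.   -4.9 169.4]]
orange 3853 
 [[-90.3 -41.4 145.8]
 [-90.  -40.5 146.4]
 [-76.4  -1.5 159.4]
 [-69.7  47.3 160.6]
 [-69.3  54.8 160.9]]
yellow 7672 
 [[-111.7  -60.1  147.8]
 [-111.2  -58.7  148.1]
 [-100.8   -6.9  149.3]
 [ -90.5   63.4  150.5]
 [ -90.    66.   150.8]]
white 24573 
 [[-109.6  -86.3  147. ]
 [-106.1  -85.8  147.7]
 [   6.4  -73.1  149.3]
 [ 104.6  -51.4  150.7]
 [ 106.9  -45.3  151. ]]
```

View pics/w5.png

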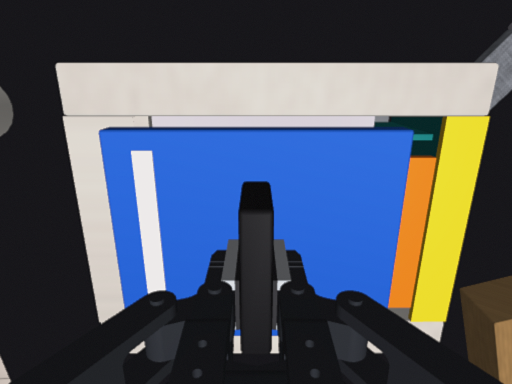

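View pics/side5z.png

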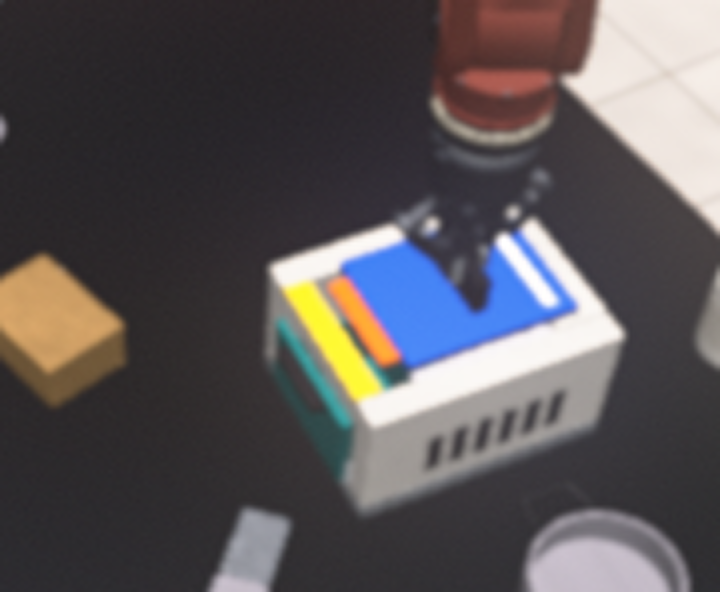

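>>> {"method": "jog_arm", "body": {
  "rows": [
    [[0,0,-0.3,0,1],[0,0,-0.1,0,1],[0,0,0,0,1]]
  ]
}}

```text
t: 10.5
position: [0.6282, -0.2201, 0.1979]
tcp_rot: [-1.571, -0.0, 1.478]
contact_force: [0.4, -0.3, -4.0]
grip_width: 0.0127
```

>>> {"method": "jog_arm", "body": {
  "rows": [
    [[0,0,-0.15,0,1],[0,0,0,0,1]]
  ]
}}

```text
t: 10.75
position: [0.6281, -0.2201, 0.1962]
tcp_rot: [-1.571, -0.0, 1.479]
contact_force: [-0.2, -0.9, -4.4]
grip_width: 0.0124
```

>>> {"method": "jog_arm", "body": {
  "rows": [
    [[0,0,-0.15,0,1],[0,0,0,0,1]]
  ]
}}

```text
t: 11.0
position: [0.6282, -0.2202, 0.1957]
tcp_rot: [-1.571, 0.0, 1.479]
contact_force: [-4.5, 0.5, 2.8]
grip_width: 0.0128
```

>>> {"method": "jog_arm", "body": {
  "rows": [
    [[0,0,-0.15,0,1],[0,0,0,0,1]]
  ]
}}

```text
t: 11.25
position: [0.6281, -0.2202, 0.1953]
tcp_rot: [-1.572, 0.001, 1.479]
contact_force: [-8.1, 2.9, 9.7]
grip_width: 0.013
```

>>> {"method": "jog_arm", "body": {
  "rows": [
    [[0,0,0,0,1.8],[0,0,0,0,2.2],[0,0,0,0,2.6],[0,0,0,0,3],[0,0,0,0,3]]
  ],
  "squeeze": 20
}}

```text
t: 11.88
position: [0.6282, -0.2201, 0.1933]
tcp_rot: [-1.571, -0.0, 1.479]
contact_force: [0.3, -0.4, -0.1]
grip_width: 0.03
```

```bash
cat > look.py <<'E'
import sys
from h import *
n=sys.argv[1]
o=env.get_obs(); print(o['position'],o['tcp_rot'],o['contact_force'],o['t'],o['grip_width'],toU(o['position']))
im,d,p=snap('wrist','w'+n); W=cloud(d,p,wT(o['position'],o['tcp_rot'],p)); U=toU(W)*1000
hsv=cv2.cvtColor(np.ascontiguousarray(im),cv2.COLOR_RGB2HSV);H,S,V=[hsv[...,i].astype(int) for i in range(3)]
v,u=np.mgrid[:384,:512]; ok=np.isfinite(U[...,0])&(abs(U[...,0])<130)&(abs(U[...,1])<110)
def st(m,nm):
    w=U[m&ok]; print(nm,len(w),'\n',np.percentile(w,[0.5,2,50,98,99.5],axis=0).round(1) if len(w) else '')
b=(S>120)&(H>95)&(H<125)&(v<230)&(U[...,2]>125)&ok; st(b,'blue')
w=U[b]; 
for _ in range(3):
    k,*_r=np.linalg.lstsq(np.c_[w[:,:2],np.ones(len(w))],w[:,2],rcond=None); r=w[:,2]-np.c_[w[:,:2],np.ones(len(w))]@k; w=w[abs(r)<3]
print('plane',k.round(4))
st((H>8)&(H<23)&(S>150),'orange');st((H>26)&(H<34)&(S>150),'yellow')
wh=(S<40)&(V>150)&(abs(U[...,2]-149)<3)&(v<150)&(U[...,1]<-65); st(wh,'white')
im,d,p=snap('side','side'+n)
cv2.imwrite('pics/side%sz.png'%n,cv2.resize(np.ascontiguousarray(im[130:290,210:390]),None,fx=4,fy=3.7,interpolation=cv2.INTER_CUBIC)[:,:,::-1])
E
python3 look.py 6
```

```text
[ 0.6281935  -0.22011784  0.19330909] [-1.57071359e+00 -4.03781892e-05  1.47853814e+00] [ 0.25629548 -0.41814582 -0.09976377] 11.875 0.030016796855941975 [0.01020513 0.00252655 0.19330909]
blue 26904 
 [[-62.  -57.  147.9]
 [-59.8 -56.8 148.6]
 [  9.5 -34.7 155.4]
 [ 82.5  -4.6 162.7]
 [ 84.4  -2.5 163.5]]
plane [9.360000e-02 1.800000e-03 1.546228e+02]
orange 3044 
 [[-112.   -42.1   74.1]
 [-111.6  -41.4   75.2]
 [ -72.8   -2.9  140.7]
 [ -66.5   45.1  142.3]
 [ -65.9   47.   147.5]]
yellow 8141 
 [[-111.8  -60.4  147.7]
 [-111.2  -59.   148.1]
 [-101.    -8.5  149.3]
 [ -90.5   60.7  150.5]
 [ -89.9   65.   150.8]]
white 21282 
 [[-109.7  -86.5  147.4]
 [-106.5  -86.4  147.8]
 [  -1.8  -76.1  149.3]
 [ 102.8  -65.4  150.7]
 [ 106.   -65.3  151.1]]
```

View pics/w6.png

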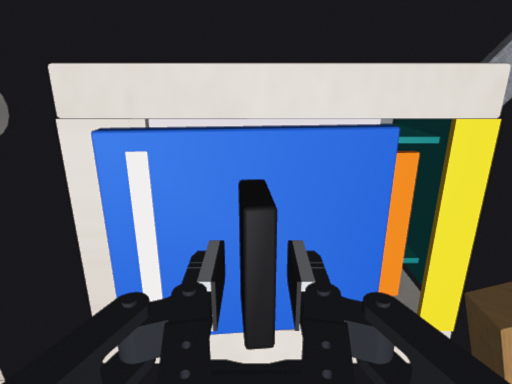

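View pics/side6z.png

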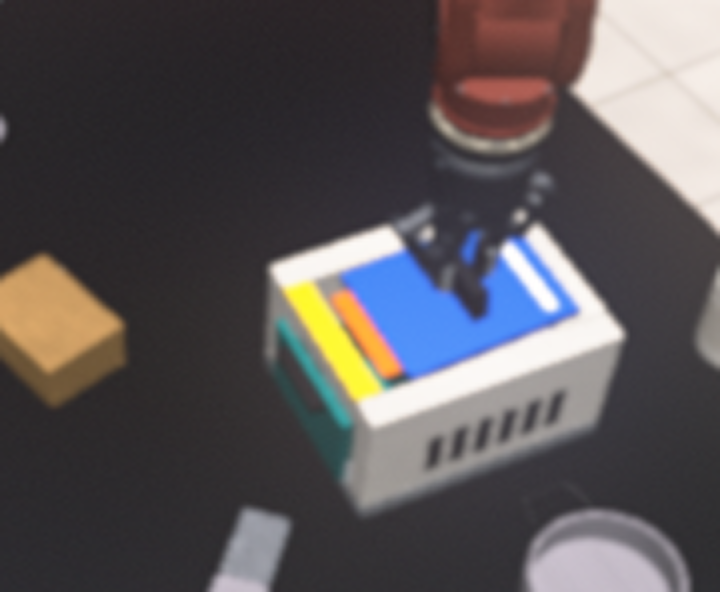

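>>> {"method": "jog_arm", "body": {
  "rows": [
    [[0,0,-1,0,3],[-0.4,0.04,0,0,3],[-0.4,0.04,0,0,3],[-0.4,0.04,0,0,3],[-0.3,0.03,0,0,3]]
  ]
}}

```text
t: 12.6
position: [0.6131, -0.2186, 0.1836]
tcp_rot: [-1.571, 0.0, 1.479]
contact_force: [2.0, -0.4, -1.2]
grip_width: 0.03
```

```bash
python3 look.py 7
```

```text
[ 0.61305274 -0.21863154  0.18363835] [-1.57130286e+00  1.33284480e-04  1.47852384e+00] [ 1.97378837 -0.39497244 -1.15330244] 12.6 0.030012558261081082 [-0.00500811  0.00262121  0.18363835]
blue 28366 
 [[-70.2 -57.1 146.9]
 [-68.1 -56.9 147.8]
 [  0.9 -36.4 154.6]
 [ 74.2  -8.5 161.9]
 [ 76.1  -6.5 162.7]]
plane [9.410000e-02 2.300000e-03 1.546656e+02]
orange 3165 
 [[-112.1  -42.1   88.1]
 [-111.7  -41.6   88.9]
 [ -80.9   -5.9  139.9]
 [ -74.5   38.4  141.5]
 [ -50.8   41.7  209.5]]
yellow 8278 
 [[-111.7  -60.5  147.7]
 [-111.2  -59.2  148.1]
 [-101.1  -14.   149.3]
 [ -90.4   47.9  150.6]
 [ -89.9   52.8  150.8]]
white 24014 
 [[-109.8  -86.4  147.5]
 [-106.3  -86.2  147.9]
 [  -1.8  -76.1  149.3]
 [ 102.7  -65.5  150.7]
 [ 106.   -65.1  151. ]]
```

View pics/w7.png

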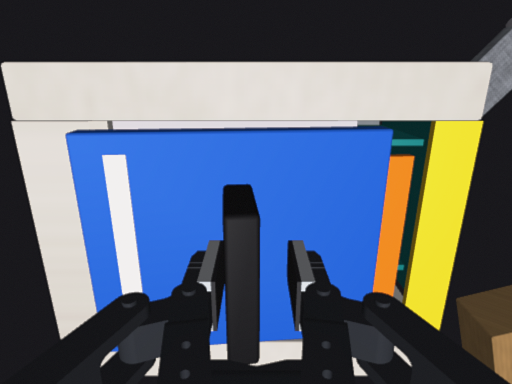

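>>> {"method": "jog_arm", "body": {
  "rows": [
    [[-0.2,0.02,0,0,3],[-0.2,0.02,0,0,3],[0,0,0,0,3]]
  ]
}}

```text
t: 13.08
position: [0.609, -0.2182, 0.1833]
tcp_rot: [-1.57, -0.0, 1.478]
contact_force: [1.6, -0.3, 0.6]
grip_width: 0.0301
```

```bash
python3 look.py 8 | head -14
```

```text
[ 0.60897326 -0.21816554  0.18334577] [-1.57044192e+00 -7.63104618e-05  1.47849331e+00] [ 1.61190993 -0.28728998  0.58574812] 13.075 0.030091009274196234 [-0.00911312  0.00271197  0.18334577]
blue 28346 
 [[-74.4 -57.  146.4]
 [-72.3 -56.8 147.4]
 [ -3.3 -36.3 154.2]
 [ 70.   -8.4 161.4]
 [ 72.   -6.3 162.1]]
plane [9.370000e-02 2.900000e-03 1.546361e+02]
orange 3173 
 [[-112.1  -42.    96.1]
 [-111.7  -41.5   97.1]
 [ -85.1   -5.6  139.5]
 [ -78.7   38.7  141.1]
 [ -54.9   43.5  209.4]]
```

View pics/w8.png

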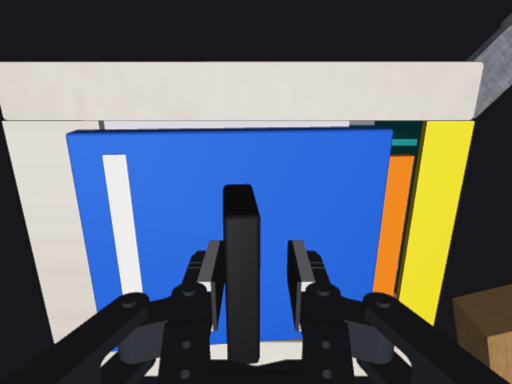

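>>> {"method": "jog_arm", "body": {
  "rows": [
    [[-0.1,0.01,0,0,3],[-0.1,0.01,0,0,3],[0,0,0,0,3]]
  ]
}}

```text
t: 13.55
position: [0.6071, -0.218, 0.1833]
tcp_rot: [-1.571, -0.0, 1.479]
contact_force: [1.7, 0.4, -1.0]
grip_width: 0.0299
```

```bash
python3 look.py 9 | head -14
```

```text
[ 0.60708    -0.21798799  0.18332349] [-1.57060100e+00 -6.21572125e-05  1.47853390e+00] [ 1.73660571  0.41049882 -1.03962017] 13.55 0.029859237705453866 [-0.01101469  0.00271554  0.18332349]
blue 28328 
 [[-76.3 -57.  146.2]
 [-74.1 -56.8 147.2]
 [ -5.2 -36.2 154. ]
 [ 68.2  -8.3 161.3]
 [ 70.2  -6.2 162. ]]
plane [9.400000e-02 2.900000e-03 1.546472e+02]
orange 3258 
 [[-93.1 -42.  135.9]
 [-92.8 -41.6 137.9]
 [-87.1  -6.  139.5]
 [-80.6  37.8 146.7]
 [-56.5  40.  209.3]]
```

View pics/w9.png

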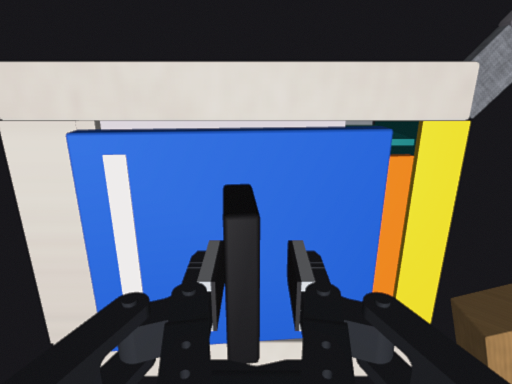

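>>> {"method": "jog_arm", "body": {
  "rows": [
    [[-0.1,0.01,0,0,3],[-0.1,0.01,0,0,3],[0,0,0,0,3]]
  ]
}}

```text
t: 14.02
position: [0.605, -0.2178, 0.1834]
tcp_rot: [-1.57, -0.0, 1.479]
contact_force: [0.5, 0.1, -0.2]
grip_width: 0.0299
```

```bash
python3 look.py 10 | head -14
```

```text
[ 0.60498089 -0.21776939  0.18338126] [-1.57042971e+00 -5.05905077e-05  1.47851576e+00] [ 0.4693815   0.05205358 -0.22437739] 14.025 0.02987340330971292 [-0.01312499  0.00274115  0.18338126]
blue 28218 
 [[-78.5 -57.  146.2]
 [-76.5 -56.8 147.2]
 [ -8.3 -36.  153.1]
 [ 66.1  -8.  159.5]
 [ 68.   -6.1 160.2]]
plane [8.05000e-02 2.10000e-03 1.53835e+02]
orange 2648 
 [[-92.9 -42.1 135.6]
 [-92.5 -41.7 138.2]
 [-88.1  -6.5 139.7]
 [-82.8  37.3 146.9]
 [-58.   38.9 209.3]]
```

>>> {"method": "jog_arm", "body": {
  "rows": [
    [[-0.2,0.02,0,0,3],[-0.2,0.02,0,0,3],[-0.2,0.02,0,0,3],[0,0,0,0,3]]
  ]
}}

```text
t: 14.62
position: [0.599, -0.2172, 0.1834]
tcp_rot: [-1.571, -0.0, 1.478]
contact_force: [1.0, -0.7, -1.1]
grip_width: 0.03
```

```bash
python3 look.py 11 | head -14
```

```text
[ 0.59896195 -0.2171733   0.18342414] [-1.57057680e+00 -3.84978852e-05  1.47840589e+00] [ 0.96770953 -0.68506707 -1.08387538] 14.625 0.030010808846950978 [-0.01917323  0.002784    0.18342414]
blue 27877 
 [[-85.8 -57.  143. ]
 [-83.8 -56.8 147.3]
 [-19.9 -35.3 149.3]
 [ 59.5  -6.5 150.7]
 [ 61.5  -5.4 152.9]]
plane [3.000000e-04 3.300000e-03 1.494191e+02]
orange 534 
 [[-91.5 -45.3 140.7]
 [-91.3 -41.9 141.3]
 [-90.2  -8.2 142.9]
 [-18.7  34.1 172.6]
 [-18.6  36.5 209.1]]
```

View pics/w11.png

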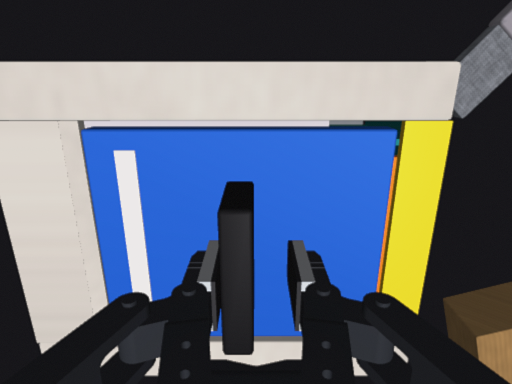

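>>> {"method": "jog_arm", "body": {
  "rows": [
    [[0.6,-0.06,0,0,3],[0,0,1,0,3],[0,0,4,0,3],[0,0,5,0,4],[0,0,5,0,4]]
  ]
}}

```text
t: 15.35
position: [0.605, -0.2177, 0.3357]
tcp_rot: [-1.571, 0.0, 1.479]
contact_force: [0.3, -0.8, 1.4]
grip_width: 0.0402
```

>>> {"method": "jog_arm", "body": {
  "rows": [
    [[0,0,3,0,4],[0,0,0,0,4]]
  ]
}}

```text
t: 15.6
position: [0.6059, -0.2182, 0.367]
tcp_rot: [-1.575, 0.002, 1.479]
contact_force: [0.4, 0.0, -1.1]
grip_width: 0.0399
```

```bash
python3 look.py 12; python3 - <<'E'
from h import *
snap('top','top12')
E
```

```text
[ 0.60585196 -0.21820227  0.36704217] [-1.57538978  0.00232701  1.47857089] [ 0.44431512  0.03569676 -1.12923691] 15.6 0.03986055485568381 [-0.01221797  0.00238979  0.36704217]
blue 13699 
 [[-85.8 -56.6 147.3]
 [-83.8 -55.6 147.8]
 [-21.8  -3.8 149.3]
 [ 59.4  60.  150.9]
 [ 61.4  61.6 188.2]]
plane [ 1.000000e-04 -3.000000e-04  1.492881e+02]
orange 153 
 [[-90.6 -41.8 140.6]
 [-90.4 -40.7 140.8]
 [-89.7   1.4 142.8]
 [-89.   46.1 148.7]
 [-88.9  47.3 149. ]]
yellow 2503 
 [[-123.4  -59.5  109.1]
 [-111.5  -57.6  147.5]
 [-100.8   -1.9  149.3]
 [ -90.1   63.6  150.8]
 [ -89.7   65.9  151.2]]
white 5120 
 [[-109.9  -85.8  147.3]
 [-106.7  -85.8  147.7]
 [  -1.9  -75.6  149.3]
 [ 103.1  -65.2  150.9]
 [ 106.4  -65.2  151.2]]
```

View pics/side12.png

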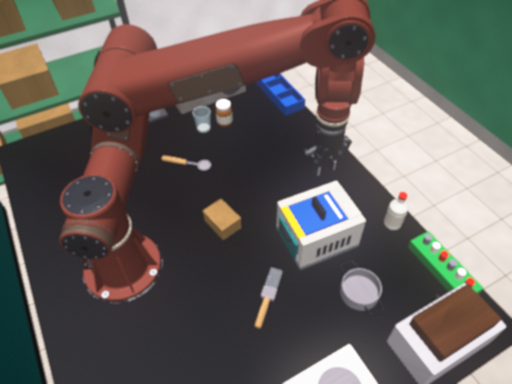

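View pics/w12.png

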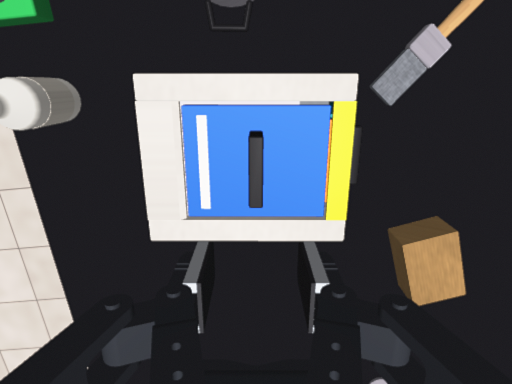

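```bash
python3 - <<'E'
from h import *
o=env.get_obs(); im,d,p=load('w12'); U=toU(cloud(d,p,wT(o['position'],o['tcp_rot'],p)))*1000
m=(U[...,2]>60)&(U[...,2]<140)&(U[...,0]<-113)&(U[...,0]>-190)&(abs(U[...,1])<60); print(m.sum(),np.percentile(U[m],[1,10,50,90,99],axis=0).round(1))
for fn in('side3','side12'):
    im,d,p=load(fn); U=toU(cloud(d,p))*1000; hsv=cv2.cvtColor(np.ascontiguousarray(im),cv2.COLOR_RGB2HSV)
    m=(U[...,2]>60)&(U[...,2]<140)&(U[...,0]<-111)&(U[...,0]>-190)&(abs(U[...,1])<60); print(fn,m.sum(),np.percentile(U[m],[1,10,50,90,99],axis=0).round(1))
print(o['dq'].round(4))
E
```

```text
477 [[-135.7  -30.6  102.4]
 [-134.4  -24.4  103.9]
 [-130.4    2.2  105.2]
 [-126.6   30.7  106.2]
 [-125.7   37.5  106.9]]
side3 225 [[-131.8  -58.9   61.9]
 [-129.   -49.    75.5]
 [-117.5  -11.   107.7]
 [-113.3   38.6  112.2]
 [-111.2   58.4  114.9]]
side12 229 [[-131.4  -59.2   61.4]
 [-129.5  -50.6   76.7]
 [-117.6  -13.5  107.7]
 [-113.5   40.   112.6]
 [-111.3   58.9  115.1]]
[ 0.0003  0.0014 -0.0191 -0.0023  0.0016  0.0001]
```

```bash
python3 - <<'E'
from h import *
o=env.get_obs(); im,d,p=load('w12'); U=toU(cloud(d,p,wT(o['position'],o['tcp_rot'],p)))*1000
m=(U[...,2]>95)&(U[...,2]<115)&(U[...,0]<-113)&(U[...,0]>-190)&(abs(U[...,1])<60); w=U[m]
k=np.linalg.lstsq(np.c_[w[:,:2],np.ones(len(w))],w[:,2],rcond=None)[0]; print('pull top plane',k)
for fn in('side0','side12'):
    im,d,p=load(fn); U=toU(cloud(d,p))*1000; hsv=cv2.cvtColor(np.ascontiguousarray(im),cv2.COLOR_RGB2HSV);H,S=hsv[...,0],hsv[...,1]
    m=(H>80)&(H<98)&(S>120)&(abs(U[...,1])<62)&(U[...,0]<-108)&(U[...,0]>-180)&(U[...,2]>15)
    w=U[m]; hi=w[w[:,2]>np.percentile(w[:,2],80)]; print(fn,len(w),'high teal',hi.mean(0).round(1))
    # panel only: fit x vs z on side strips |y|>40
    s=w[abs(w[:,1])>40]; kk=np.polyfit(s[:,2],s[:,0],1); print('  x vs z slope',kk.round(3),s[:,2].min().round(),s[:,2].max().round())
im,d,p=load('side12'); cv2.imwrite('pics/s12z.png',cv2.resize(np.ascontiguousarray(im[180:260,260:350]),None,fx=7,fy=7,interpolation=cv2.INTER_CUBIC)[:,:,::-1])
E
```

```text
pull top plane [8.98498422e-02 4.97975160e-03 1.16796720e+02]
side0 147 high teal [-143.2   -3.5  106.4]
  x vs z slope [ -0.392 -96.804] 27.0 108.0
side12 82 high teal [-115.     5.5  113.9]
  x vs z slope [-4.00000e-03 -1.14914e+02] 101.0 116.0
```

View pics/s12z.png

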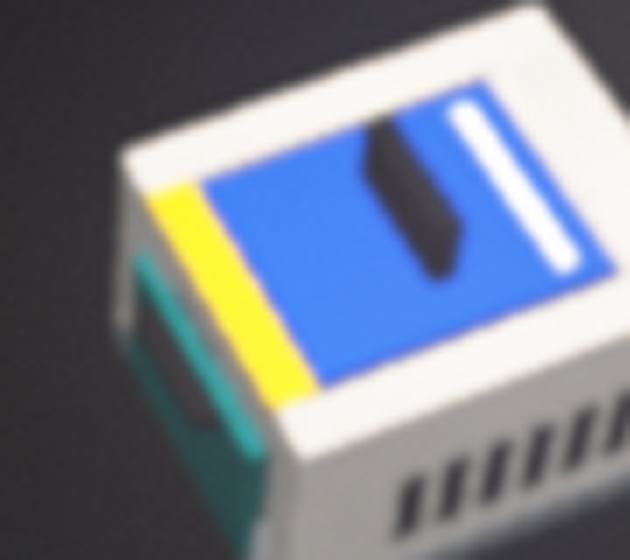

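>>> {"method": "jog_arm", "body": {
  "rows": [
    [[-3,0,0,-10,0],[-4,0,0,-10,0],[-4,0.4,0,-10,0],[-4,0.4,0,-10,0],[-2.7,0.4,-2,-10,0]]
  ]
}}

```text
t: 16.38
position: [0.4268, -0.2055, 0.3431]
tcp_rot: [-1.571, -0.0, 0.6]
contact_force: [0.3, -0.2, 0.8]
grip_width: -0.0001
```

>>> {"method": "jog_arm", "body": {
  "rows": [
    [[0,0,-4,-10,0],[0,0,-4,-10,0],[0,0,-4,-10,0],[0,0,-2,-10,0],[0,0,0,0,0]]
  ]
}}

```text
t: 17.0
position: [0.4269, -0.2046, 0.2008]
tcp_rot: [-1.568, 0.004, -0.091]
contact_force: [-0.2, 0.9, -0.2]
grip_width: 0.0002
```

```bash
python3 - <<'E'
from h import *
o=env.get_obs(); print(o['position'],o['tcp_rot'],o['contact_force'],o['t'],toU(o['position']))
im,d,p=snap('wrist','w13'); U=toU(cloud(d,p,wT(o['position'],o['tcp_rot'],p)))*1000
np.save('pics/U13.npy',U)
for x in range(-140,-84,3):
    m=(U[...,0]>=x)&(U[...,0]<x+3)&(abs(U[...,1]+45)<12)&(U[...,2]>15)
    m2=(U[...,0]>=x)&(U[...,0]<x+3)&(abs(U[...,1]-0)<30)&(U[...,2]>15)
    f=lambda m: (m.sum(),np.percentile(U[m][:,2],[2,25,50,75,98]).round(1) if m.sum() else '')
    print(x,f(m),f(m2))
E
```

```text
[ 0.42685814 -0.20462958  0.20077163] [-1.56799532  0.00369829 -0.09101276] [-0.17196259  0.88543875 -0.24147575] 17.0 [-0.19170281 -0.00047268  0.20077163]
-140 (np.int64(0), '') (np.int64(0), '')
-137 (np.int64(0), '') (np.int64(21), array([103.3, 104.1, 105.7, 106.1, 108.4]))
-134 (np.int64(0), '') (np.int64(74), array([100.3, 105.7, 108. , 108.8, 110.3]))
-131 (np.int64(0), '') (np.int64(24), array([108.1, 109. , 109.3, 109.5, 110.2]))
-128 (np.int64(0), '') (np.int64(10), array([108.2, 108.6, 108.8, 109.1, 109.7]))
-125 (np.int64(0), '') (np.int64(0), '')
-122 (np.int64(1410), array([ 25.8,  52.1,  74.5,  93.4, 109.5])) (np.int64(313), array([23.9, 28.5, 34.1, 41.2, 76.3]))
-119 (np.int64(25), array([ 60.6, 105.8, 110.2, 111. , 111.9])) (np.int64(0), '')
-116 (np.int64(0), '') (np.int64(0), '')
-113 (np.int64(0), '') (np.int64(144), array([137.7, 141.6, 145.3, 148.6, 150.2]))
-110 (np.int64(0), '') (np.int64(36), array([148.2, 149.1, 149.5, 149.9, 150.3]))
-107 (np.int64(0), '') (np.int64(46), array([148.4, 149.1, 149.5, 149.8, 150.4]))
-104 (np.int64(0), '') (np.int64(46), array([148.3, 149. , 149.4, 149.6, 150.6]))
-101 (np.int64(0), '') (np.int64(51), array([148.3, 149. , 149.2, 149.7, 150.6]))
-98 (np.int64(0), '') (np.int64(53), array([148.6, 149.1, 149.5, 149.9, 150.4]))
-95 (np.int64(0), '') (np.int64(16), array([148.4, 148.9, 149.1, 149.4, 149.9]))
-92 (np.int64(0), '') (np.int64(0), '')
-89 (np.int64(0), '') (np.int64(0), '')
-86 (np.int64(0), '') (np.int64(0), '')
```

View pics/w13.png

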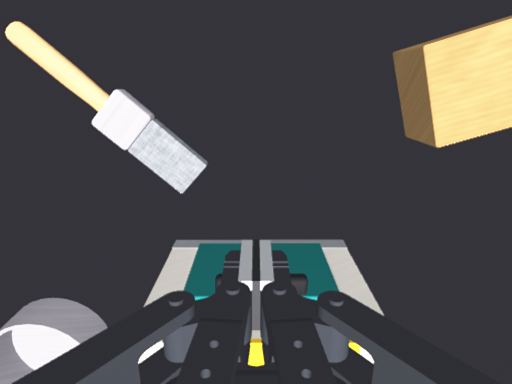

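```bash
python3 - <<'E'
import numpy as np
U=np.load('pics/U13.npy')
for s in(-1,1):
    m=(U[...,0]>-130)&(U[...,0]<-114)&(abs(U[...,1]-s*47)<11)&(U[...,2]>28)&(U[...,2]<105); w=U[m]
    print(len(w),'bin panel dx/dz',np.polyfit(w[:,2],w[:,0],1))
    m=(U[...,0]>-130)&(U[...,0]<-100)&(abs(U[...,1]-s*78)<8)&(U[...,2]>28)&(U[...,2]<135); w=U[m]
    if len(w)>20: print(len(w),'unit front dx/dz',np.polyfit(w[:,2],w[:,0],1))
E
```

```text
1129 bin panel dx/dz [ 3.13849050e-04 -1.19987515e+02]
827 unit front dx/dz [ 2.83760503e-04 -1.12002432e+02]
1074 bin panel dx/dz [ 1.00486673e-03 -1.20055697e+02]
865 unit front dx/dz [ 3.11679208e-05 -1.12007083e+02]
```

>>> {"method": "jog_arm", "body": {
  "rows": [
    [[0,0,3,0,0],[0,0,0,0,0],[0,0,0,0,0]]
  ]
}}

```text
t: 17.42
position: [0.4284, -0.206, 0.2338]
tcp_rot: [-1.571, -0.001, -0.09]
contact_force: [-0.6, -0.4, -1.1]
grip_width: -0.0002
```

```bash
python3 - <<'E'
from h import *
im,d,p=snap('side','side14'); U=toU(cloud(d,p))*1000
hsv=cv2.cvtColor(np.ascontiguousarray(im),cv2.COLOR_RGB2HSV);H,S,V=[hsv[...,i].astype(int) for i in range(3)]
m=(H>100)&(H<125)&(S>150)&(abs(U[...,0])<100)&(abs(U[...,1])<70); print(m.sum(),np.percentile(U[m],[2,50,98],axis=0).round(1))
print(env.job_done())
E
```

```text
959 [[-79.6 -54.6 143.9]
 [-31.6  -6.4 148.6]
 [ 58.   56.4 154.6]]
the job is handed in; nothing more can be done
None
```

The bin is pushed home and the cover is seated flat in the bay. I handed the job in at about 17.5 s of robot time. `job_done()` gave no verdict, so what follows rests on my own measurements.

**What I did**
- **Bin:** I pushed it along its arc by the pull until it met the hard stop, with about 45 N at the fingertips.
- **Lip under the ledge:** The jog can't tilt the tool. I carried the cover level, set its rear edge on top of the unit behind the bay and loosened the grip. The lip end dropped, which tilted the cover 0.094 rad. I then pushed it forward with the open fingers until the lip was about 4–5 mm under the ledge, still tilted 0.08–0.09 rad.
- **Seating:** More pushing slid the rear edge down the chamfer until the cover dropped flat.

**Last checks**

| Check | Measured | Allowed |
|---|---|---|
| Bin panel tilt, against the unit's front | about 0.001 rad | 0.035 rad |
| Cover tilt | under 0.001 rad | 0.03 rad |
| Cover top against unit top | level, both read 149.3 mm | within 3 mm |
| Cover along x, from the seat | about −0.3 mm | ±6 mm |
| Cover across y, from the seat | about −0.7 mm | ±7 mm |
| Lip under the ledge | about 13 mm | at least 6 mm |

- **Bystanders:** They look unmoved in the side picture. I did not measure them.
- **Arm:** It ended clear of everything, with no contact force beyond noise.

**Disagreements**
- The wrist camera put the unit about 2 mm off in x and 3 mm off in y from my first estimate. I therefore took the cover's position relative to the unit within one picture.
- One far wrist view showed the pull's top about 4 mm low and sloped. A closer view from the front read about 109 mm, close to the 110 mm expected, and showed the panel vertical, so I trusted that one.

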